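# Press home the caps of three filled bottles

### The job

Three freshly filled amber bottles in the wooden tray have their black push-on caps still standing proud. Press each cap fully down with a gentle push of a fingertip, in the order they were filled: the smallest bottle first, then the middle-sized one, then the largest. Leave every bottle standing in its place, do not pick anything up, and leave the closed dropper bottle, the mug and the jar alone.

Things in the scene. Friction and masses are not known exactly. Their poses are not given: they have to be found in the camera images.
- tray: Fixed shallow wooden tray, 240 x 500 mm, rim 30 mm high, walls 8 mm, inner floor 8 mm above the work surface; origin under its centre, long side along its y, z up. The three bottles and the dropper bottle stand in a row along it, in any order, about 115 mm apart, each up to 45 mm off the centre line.
- small_bottle: The small bottle: loose amber round bottle with paper label and black cap, body 50 mm across, straight wall 55 mm high, 101 mm to the top of the raised cap, about 0.15 kg. Origin at the centre of its underside, z up.
- small_cap (a joint): How far the small bottle's cap has been pushed down, in m. 0 = standing fully proud (it starts between 0 and 0.0015); about 0.012 = home, where it rests. Pushing takes about 3 N at first, rising steadily to 5 N at 0.0095, 5.5 N at 0.012 and 6.7 N at the hard stop at 0.017; from deeper than 0.012 it springs back to about 0.012 when let go, and anywhere above that it stays where it is left. From 0.007 on it counts as home.
- small_cap_top (a point): Centre of the flat top of the small bottle's black ribbed cap, a disc 36 mm across and 20 mm high. With the joint at 0 it stands 101 mm above the bottle's underside, and it sinks by the joint's value. z up along the bottle.
- medium_bottle: The medium bottle: loose amber round bottle with paper label and black cap, body 68 mm across, straight wall 70 mm high, 121 mm to the top of the raised cap, about 0.3 kg. Origin at the centre of its underside, z up.
- medium_cap (a joint): How far the medium bottle's cap has been pushed down, in m. 0 = standing fully proud (it starts between 0 and 0.0015); about 0.012 = home, where it rests. Pushing takes about 3 N at first, rising steadily to 5 N at 0.0095, 5.5 N at 0.012 and 6.7 N at the hard stop at 0.017; from deeper than 0.012 it springs back to about 0.012 when let go, and anywhere above that it stays where it is left. From 0.007 on it counts as home.
- medium_cap_top (a point): Centre of the flat top of the medium bottle's black ribbed cap, a disc 46 mm across and 22 mm high. With the joint at 0 it stands 121 mm above the bottle's underside, and it sinks by the joint's value. z up along the bottle.
- large_bottle: The large bottle: loose amber round bottle with paper label and black cap, body 90 mm across, straight wall 92 mm high, 149 mm to the top of the raised cap, about 0.55 kg. Origin at the centre of its underside, z up.
- large_cap (a joint): How far the large bottle's cap has been pushed down, in m. 0 = standing fully proud (it starts between 0 and 0.0015); about 0.012 = home, where it rests. Pushing takes about 3 N at first, rising steadily to 5 N at 0.0095, 5.5 N at 0.012 and 6.7 N at the hard stop at 0.017; from deeper than 0.012 it springs back to about 0.012 when let go, and anywhere above that it stays where it is left. From 0.007 on it counts as home.
- large_cap_top (a point): Centre of the flat top of the large bottle's black ribbed cap, a disc 58 mm across and 24 mm high. With the joint at 0 it stands 149 mm above the bottle's underside, and it sinks by the joint's value. z up along the bottle.
- dropper: Bystander in the tray: amber dropper bottle 38 mm across, 116 mm high, with a thin rubber bulb (17 mm across) on a black collar; already closed. Origin at the centre of its underside, z up.
- mug: Bystander: white mug holding pens and scissors, 82 mm across, 95 mm high (pens to about 150 mm), on the counter beyond the tray. Origin at the centre of its underside, z up.
- jar: Bystander: amber jar with a steel lid, 64 mm across, 75 mm high, on the counter beyond the tray. Origin at the centre of its underside, z up.
- notebook: Bystander: closed blue notebook lying fixed on the counter, 210 x 150 x 18 mm. Origin under its centre, z up.

How it is judged:
By the outcome, as a careful person would: the job done as asked, in the order asked, and still so for the second after the job is handed in, with the robot touching nothing.
It also fails if it takes over 51 s, if anything falls off the work surface, if the arm or the gripper's body presses on something with over 40 N, if the wrist force passes 120 N, or if a joint passes its speed limit or range.

### The arm

A 7-joint arm with a two-finger parallel gripper is mounted at the origin on the work surface. World frame = base frame: x ahead of the robot, y to its left, z up, the work surface at z = 0. Lengths are in m, angles in rad, forces in N, time in s.
With the tool pointing down it reaches from about 0.425 to 0.95 m from the base axis. Payload 16.7 kg.
Tool frame: the origin (TCP) lies at the centre of the arm's flange, where the gripper is bolted on; the fingertips stand 199 mm ahead of it and the grasp point (between the pads) lies 180 mm ahead of it; z points along the fingers, y is the line along which they close (so a half turn about z gives the same grasp; the last joint's range is limited). The gripper opens to 94 mm and grips with 3 to 60 N. Pads are 16 mm wide; open, the fingers measure 119 mm over their backs; the gripper's body (75 mm by 177 mm) begins 78 mm behind the grasp point.
Start: joints at [-1.298, 0.426, 0.074, 1.606, -0.034, 1.111, -0.067], TCP at [0.277, 0.616, 0.405] pointing down, gripper open.
Joint ranges: [-2.85, 2.85], [-0.5, 2.14], [-1.23, 1.37], [0.21, 2.46], [-1.02, 4.16], [0.16, 2.05], [-2.73, 2.73]. Speed limits (rad/s): [1.89, 1.89, 2.39, 2.39, 3.01, 3.01, 3.01].

### API

Orientations are given as a unit quaternion [w, x, y, z].
In Python, from bench import robot, get_image, camera_info, finish_job gives the robot as it stands.
- The arm moves only by the tool play_rows, never from a script. Its arguments are lists of equal length, an entry for each row: "linear": the shift along the tool's x, y, z in units of 50 mm (1.0 is 50 mm), a list of three; "spin": the turn about the tool's z in units of 8 degrees (1.0 is 8 degrees); "hand": the opening, from 0 (shut) to 1 (fully open). In form: {"linear": [[tx, ty, tz], ...], "spin": [spin, ...], "hand": [hand, ...]}. A call has exactly 10 rows; each row shifts and turns the commanded pose from where the row before left it, along the tool's axes as they then stand; what a row does not reach is not made up. A row lasts 1/10 s, in which the tool goes at most 50 mm and 8.59 degrees, less where a joint would pass 70% of its speed; a pose out of reach is approached as far as the arm can. A call is refused whole if a number of a shift passes 1 or a number of a turn 1, either way. A call with a gripper value outside its range is refused whole. The fingers move at their own pace and stop on an object; the grip force is fixed at half the most. Time passes only in rows, so rows that do not move let the fingers close, or fill a call up. It gives the time, the measured TCP pose, the force, the opening and the grip force at its end, in the units of the state.
- robot.sense(): the state, without advancing time (a new reading comes with each control period).
- get_image(name): name is "scene" or "side" or "wrist"; returns (picture, depth): 400x640x3 uint8, red, green, blue; 400x640 float32, m along the optical axis (not along the pixel's ray), 0 where there is no reading.
- camera_info(name): a dict with "K" (3x3 intrinsics, pixels), "pose" (4x4, takes a point from camera to world coordinates); the wrist camera has in their place "hand_eye" (4x4, takes a point from camera to tool coordinates, whose origin is the TCP and whose axes are the flange's). Camera axes: x right, y up, looking along -z (the intrinsics and any distortion apply to the point x, -y, -z); pixel columns grow to the right and rows downward; lengths in m; the calibration is good to about 2 mm. The wrist camera is an equidistant fisheye: a pixel r from the principal point sees the ray r / f radians off the axis. A picture is of the moment at which its call begins: read the wrist's pose just before it. camera_info takes no time and is no camera call.
- finish_job(): hands the job in; it is judged then, once.
The state is a dict: "t": time; "qpos": joint angles; "qvel": joint speeds; "joint_efforts": joint torques, N m; "eef_pos": TCP position; "orientation": TCP orientation; "wrist_force": force on the tool from outside, world axes, zero at the start; "wrist_torque": the same for the moment, N m; "grip_width": finger opening in m; "finger_force": force on a finger pad.
Only numpy, scipy, OpenCV 4.12 (cv2) and the standard library are available. Lean on these libraries where they do the work, as an engineer would, in place of code of your own. Each camera call takes 0.05 s, during which the arm holds its last target. There are 200 camera calls.

## Working session

There is one attempt and no reset: what is moved stays moved. The work goes in short steps, Python scripts to look and compute and a tool call to move; the robot and the scene stay as the last step left them, time stands still between calls to the robot, and variables do not carry over. Pictures are saved under pics/ and viewed, at most 10 in all, crops included, and the job is handed in when it is done.

Besides the shell and the picture viewer there is one more tool, called after "Emit:" by a JSON object that holds its "api" and its "payload". play_rows: Moves the arm, as the interface text tells. Its arguments: {"type":"object","properties":{"linear":{"type":"array","items":{"type":"array","items":{"type":"number"}}},"spin":{"type":"array","items":{"type":"number"}},"hand":{"type":"array","items":{"type":"number"}}},"required":["linear","spin","hand"]}

```bash
mkdir -p pics; python3 - <<'E'
from bench import robot,get_image,camera_info
import cv2,numpy as np
s=robot.sense();print({k:np.round(v,4).tolist() for k,v in s.items()})
for n in("scene","side"):
    p,d=get_image(n);cv2.imwrite(f"pics/{n}.png",p[...,::-1]);np.savez(f"{n}.npz",p=p,d=d)
    print(n,{k:np.round(v,4).tolist() if not isinstance(v,str) else v for k,v in camera_info(n).items()})
E
```

```text
{'t': 0.0, 'qpos': [-1.2975, 0.4267, 0.0739, 1.6066, -0.0341, 1.1108, -0.0671], 'qvel': [-0.0006, 0.0004, -0.0009, -0.0006, 0.0004, 0.0002, -0.0004], 'joint_efforts': [0.0008, -93.5819, 3.6671, -45.4173, -0.0489, 0.0201, 0.0001], 'eef_pos': [0.2769, 0.6154, 0.404], 'orientation': [-0.0001, 0.2098, 0.9777, -0.0006], 'wrist_force': [-0.5012, -0.4489, -0.6981], 'wrist_torque': [0.0065, 0.0055, 0.0447], 'finger_force': 0.0, 'grip_width': 0.0941}
scene {'K': [[489.0919, 0.0, 320.4119], [0.0, 489.0919, 203.0715], [0.0, 0.0, 1.0]], 'pose': [[0.1418, -0.5965, 0.79, 1.5595], [0.9897, 0.0695, -0.1252, -0.248], [0.0198, 0.7996, 0.6002, 0.8182], [0.0, 0.0, 0.0, 1.0]]}
side {'K': [[483.1923, 0.0, 321.199], [0.0, 483.1923, 204.2141], [0.0, 0.0, 1.0]], 'pose': [[0.8426, 0.3493, -0.4099, 0.05], [-0.5384, 0.5643, -0.6259, -1.0174], [0.0127, 0.7481, 0.6635, 1.0509], [0.0, 0.0, 0.0, 1.0]]}
```

View pics/scene.png

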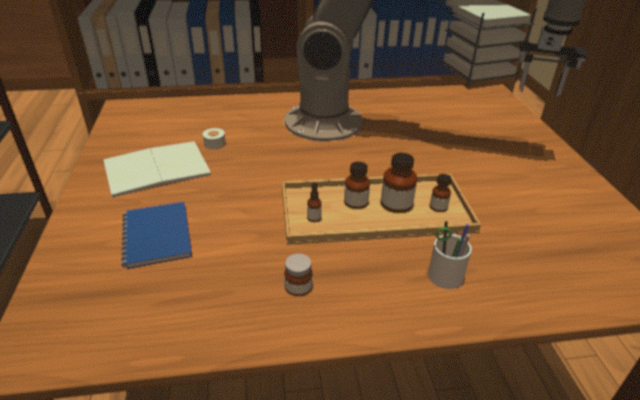

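View pics/side.png

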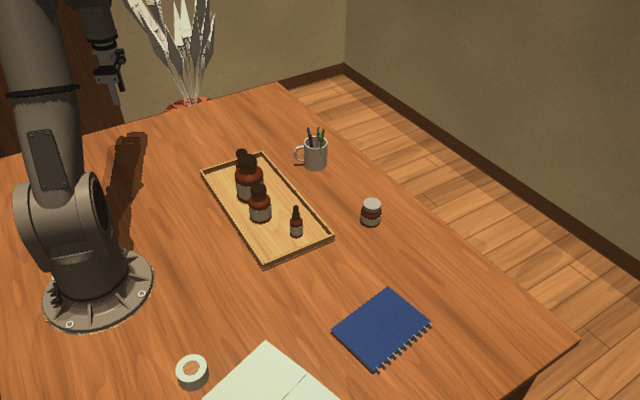

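The scene view shows, from left to right, the dropper (314,205), medium bottle (357,185), large bottle (400,182) and small bottle (441,195). The side view shows the same row, with the small bottle half hidden behind the large one.

```bash
cat > h.py <<'E'
import numpy as np
from bench import camera_info
def pts(n,u,v,d):
    c=camera_info(n);K=c["K"];P=np.array(c["pose"])
    q=np.stack([(u-K[0][2])/K[0][0]*d,-(v-K[1][2])/K[1][1]*d,-d],-1)
    return q@P[:3,:3].T+P[:3,3]
E
python3 - <<'E'
from h import *
import cv2
boxes={"scene":{"med":(340,158,375,182),"large":(385,150,418,172),"small":(428,170,456,188),"drop":(304,180,324,200)},"side":{"med":(248,180,272,198),"large":(235,150,262,172),"drop":(288,203,304,222)}}
H={"small":.109,"med":.129,"large":.157,"drop":.124}
for n in boxes:
    z=np.load(n+".npz");p,d=z["p"],z["d"]
    for b,(x0,y0,x1,y1) in boxes[n].items():
        v,u=np.mgrid[y0:y1,x0:x1];dd=d[y0:y1,x0:x1];g=p[y0:y1,x0:x1].max(-1)
        W=pts(n,u,v,dd)
        m=(W[...,2]>H[b]-.03)&(dd>0)
        t=m&(abs(W[...,2]-H[b])<.004)
        T=W[t]
        print(n,b,m.sum(),t.sum(),"zmax",W[m][:,2].max().round(4),"top mid",((T.max(0)+T.min(0))/2).round(4),"ext",np.ptp(T,axis=0).round(3),"mean",T.mean(0).round(4)) if t.sum() else print(n,b,m.sum(),np.sort(W[m][:,2])[-5:] if m.sum() else "")
    big=cv2.resize(p[140:225,290:470] if n=="scene" else p[140:245,220:330],None,fx=4,fy=4,interpolation=cv2.INTER_NEAREST)
    if n=="scene":cv2.imwrite("pics/crop.png",big[...,::-1])
E
```

```text
scene med 250 144 zmax 0.1323 top mid [0.5033 0.0183 0.1287] ext [0.05  0.045 0.007] mean [0.5046 0.0183 0.1282]
scene large 377 224 zmax 0.1615 top mid [0.5223 0.1286 0.1569] ext [0.06  0.057 0.008] mean [0.5244 0.1277 0.157 ]
scene small 174 87 zmax 0.1114 top mid [0.5508 0.2389 0.1082] ext [0.038 0.035 0.006] mean [0.5522 0.2392 0.1081]
scene drop 65 14 zmax 0.1249 top mid [ 0.5621 -0.1059  0.1226] ext [0.013 0.013 0.005] mean [ 0.5614 -0.1058  0.1224]
side med 221 120 zmax 0.1354 top mid [0.4989 0.0151 0.129 ] ext [0.044 0.048 0.008] mean [0.499  0.0138 0.1292]
side large 270 165 zmax 0.1626 top mid [0.5197 0.1242 0.1571] ext [0.058 0.06  0.008] mean [0.5195 0.1236 0.1572]
side drop 49 9 zmax 0.1308 top mid [ 0.5563 -0.11    0.1231] ext [0.009 0.008 0.005] mean [ 0.5558 -0.1105  0.122 ]
```

View pics/crop.png

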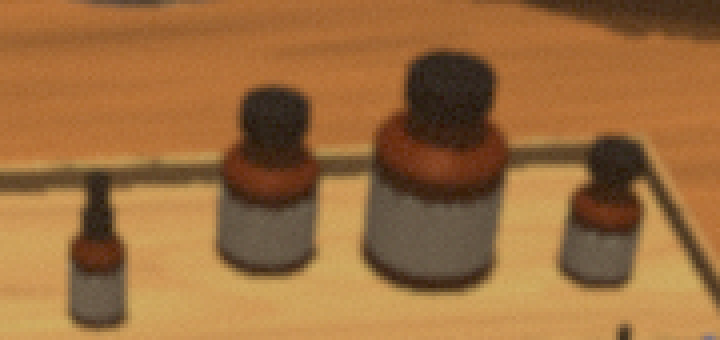

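The close-up confirms four bottles at distinct heights, with the black cap tops at about (357,165), (402,160) and (443,178) in the full frame. Averaging the two views puts the caps at small (0.548, 0.237), medium (0.501, 0.016) and large (0.521, 0.126). Next I move above the small one with the fingers shut.

Emit:
{"api": "play_rows", "payload": {"linear": [[-0.4, -0.23, 0], [-0.4, -0.23, 0], [-0.4, -0.23, 0], [-0.4, -0.23, 0], [-0.4, -0.23, 0], [-0.4, -0.23, 0], [-0.4, -0.23, 0], [-0.4, -0.23, 0], [-0.4, -0.23, 0], [-0.4, -0.23, 0]], "spin": [0, 0, 0, 0, 0, 0, 0, 0, 0, 0], "hand": [0, 0, 0, 0, 0, 0, 0, 0, 0, 0]}}

```text
t: 1.1
eef_pos: [0.4129, 0.4269, 0.4045]
orientation: [-0.0, 0.21, 0.978, -0.0]
wrist_force: [-0.4, -0.6, 0.2]
grip_width: 0.0174
finger_force: 0.0
```

Emit:
{"api": "play_rows", "payload": {"linear": [[-0.4, -0.23, 0], [-0.4, -0.23, 0], [-0.4, -0.23, 0], [-0.4, -0.23, 0], [-0.4, -0.23, 0], [-0.4, -0.23, 0], [-0.4, -0.23, 0], [-0.4, -0.23, 0], [-0.3, -0.15, 0], [0, 0, 0]], "spin": [0, 0, 0, 0, 0, 0, 0, 0, 0, 0], "hand": [0, 0, 0, 0, 0, 0, 0, 0, 0, 0]}}

```text
t: 2.1
eef_pos: [0.5322, 0.2631, 0.4045]
orientation: [0.0, 0.212, 0.977, -0.0]
wrist_force: [0.1, -0.6, 0.8]
grip_width: 0.0004
finger_force: 0.0
```

```bash
cat > w.py <<'E'
from h import *
from bench import robot,get_image
import cv2,sys
from scipy.spatial.transform import Rotation as Ro
def wr(s,P):
    """world points -> wrist pixels"""
    c=camera_info("wrist");K=np.array(c["K"]);T=np.array(c["hand_eye"])
    R=Ro.from_quat(np.roll(s["orientation"],-1)).as_matrix()
    q=((np.atleast_2d(P)-s["eef_pos"])@R-T[:3,3])@T[:3,:3]
    th=np.arctan2(np.hypot(q[:,0],q[:,1]),-q[:,2]);ph=np.arctan2(-q[:,1],q[:,0])
    return np.stack([K[0,2]+K[0,0]*th*np.cos(ph),K[1,2]+K[1,1]*th*np.sin(ph)],-1)
if __name__=="__main__":
    s=robot.sense();p,d=get_image("wrist")
    c=camera_info("wrist");print({k:np.round(v,3).tolist() if not isinstance(v,str) else v for k,v in c.items()})
    print({k:np.round(s[k],4).tolist() for k in("t","eef_pos","orientation","wrist_force","grip_width")})
    np.savez("wrist.npz",p=p,d=d,e=s["eef_pos"],o=s["orientation"])
    R=Ro.from_quat(np.roll(s["orientation"],-1)).as_matrix()
    for n,x,y,z,r in(("s",.548,.237,.1085,.018),("m",.5015,.0165,.1285,.023),("l",.521,.126,.1565,.029)):
        a=np.linspace(0,6.283,40);uv=wr(s,np.stack([x+r*np.cos(a),y+r*np.sin(a),0*a+z],-1))
        cv2.polylines(p,[np.round(uv).astype(int)],True,(0,255,0),1)
        dx=(R.T@(np.array([x,y,z])-s["eef_pos"]))/.05;print(n,dx.round(3))
    cv2.imwrite(f"pics/{sys.argv[1]}.png",p[...,::-1])
E
python3 w.py w1
```

```text
{'K': [[309.707, 0.0, 317.418], [0.0, 309.707, 204.574], [0.0, 0.0, 1.0]], 'hand_eye': [[0.001, 0.961, 0.278, 0.081], [1.0, -0.001, 0.0, 0.0], [0.0, 0.278, -0.961, 0.019], [0.0, 0.0, 0.0, 1.0]]}
{'t': 2.1, 'eef_pos': [0.5322, 0.2631, 0.4045], 'orientation': [0.0002, 0.2118, 0.9773, -0.0005], 'wrist_force': [0.0594, -0.6273, 0.7654], 'grip_width': 0.0004}
s [-0.501 -0.339  5.921]
m [-1.48  -4.738  5.526]
l [-0.929 -2.584  4.964]
```

View pics/w1.png

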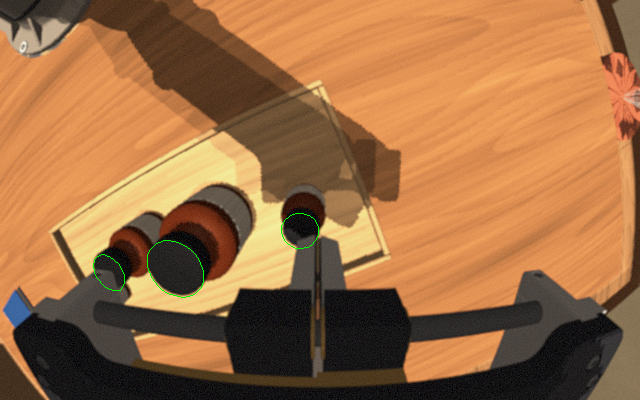

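The projected rings (small at (300,230), large at (175,268), medium at (110,272)) sit on the real caps, so the positions are good. I shift over the small cap and come down near it.

Emit:
{"api": "play_rows", "payload": {"linear": [[-0.25, -0.17, 0], [-0.25, -0.17, 0], [0, 0, 0.3], [0, 0, 0.4], [0, 0, 0.4], [0, 0, 0.3], [0, 0, 0.2], [0, 0, 0.1], [0, 0, 0], [0, 0, 0]], "spin": [0, 0, 0, 0, 0, 0, 0, 0, 0, 0], "hand": [0, 0, 0, 0, 0, 0, 0, 0, 0, 0]}}

```text
t: 3.15
eef_pos: [0.547, 0.2403, 0.3202]
orientation: [0.0, 0.21, 0.978, 0.0]
wrist_force: [-0.5, 1.0, 0.2]
grip_width: 0.0005
finger_force: 0.0
```

Emit:
{"api": "play_rows", "payload": {"linear": [[-0.04, -0.05, 0.1], [0, 0, 0.08], [0, 0, 0.06], [0, 0, 0.05], [0, 0, 0.05], [0, 0, 0.05], [0, 0, 0.05], [0, 0, 0.04], [0, 0, 0], [0, 0, 0]], "spin": [0, 0, 0, 0, 0, 0, 0, 0, 0, 0], "hand": [0, 0, 0, 0, 0, 0, 0, 0, 0, 0]}}

```text
t: 4.15
eef_pos: [0.5475, 0.2373, 0.2955]
orientation: [-0.0, 0.21, 0.978, -0.0]
wrist_force: [-0.0, -0.4, 1.3]
grip_width: 0.0005
finger_force: 0.1
```

Emit:
{"api": "play_rows", "payload": {"linear": [[0, 0, 0.02], [0, 0, 0.02], [0, 0, 0.02], [0, 0, 0], [0, 0, 0], [0, 0, 0], [0, 0, 0], [0, 0, 0], [0, 0, 0], [0, 0, 0]], "spin": [0, 0, 0, 0, 0, 0, 0, 0, 0, 0], "hand": [0, 0, 0, 0, 0, 0, 0, 0, 0, 0]}}

```text
t: 5.15
eef_pos: [0.5475, 0.2372, 0.2928]
orientation: [0.0, 0.21, 0.978, 0.0]
wrist_force: [-1.4, -0.1, 5.1]
grip_width: 0.0007
finger_force: 2.6
```

```bash
python3 - <<'E'
from bench import *
import cv2
f=[]
p,_=get_image("scene");f.append(robot.sense()["wrist_force"]);print(f)
cv2.imwrite("pics/s2.png",cv2.resize(p[120:240,280:480],None,fx=4,fy=4)[...,::-1])
E
```

```text
[array([-1.75895391, -0.28457717,  5.07310434])]
```

View pics/s2.png

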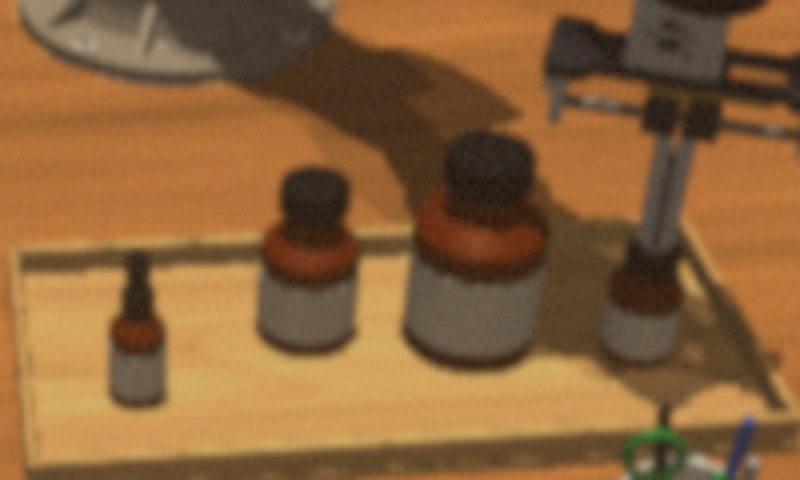

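The fingertip sits on the small cap at about (655,255) in the crop with roughly 5 N of force, and the bottle is upright. I retract and check the cap height.

Emit:
{"api": "play_rows", "payload": {"linear": [[0, 0, -0.06], [0, 0, -0.2], [0, 0, -0.4], [0, 0, -0.4], [0, 0, -0.4], [0, 0, -0.4], [0, 0, -0.34], [0, 0, 0], [0, 0, 0], [0, 0, 0]], "spin": [0, 0, 0, 0, 0, 0, 0, 0, 0, 0], "hand": [0, 0, 0, 0, 0, 0, 0, 0, 0, 0]}}

```text
t: 6.2
eef_pos: [0.5473, 0.2371, 0.402]
orientation: [-0.0, 0.21, 0.978, -0.0]
wrist_force: [0.6, 0.6, 0.5]
grip_width: 0.0006
finger_force: 0.0
```

```bash
cat > chk.py <<'E'
from h import *
from bench import robot,get_image
s=robot.sense();print({k:np.round(s[k],4).tolist() for k in("t","eef_pos","wrist_force")})
z=[get_image("scene")[1] for _ in range(3)];d=np.median(z,0)
for nm,D in(("before",np.load("scene.npz")["d"]),("now",d)):
  for b,x,y,r in(("small",.5505,.239,.014),("med",.504,.0183,.018),("large",.5235,.1283,.024)):
    v,u=np.mgrid[140:225,290:470];W=pts("scene",u,v,D[140:225,290:470])
    m=(np.hypot(W[...,0]-x,W[...,1]-y)<r)&(W[...,2]>.085)&(W[...,2]<.17)
    print(nm,b,m.sum(),W[m].mean(0).round(4),np.percentile(W[m][:,2],[50,90]).round(4))
E
python3 chk.py
```

```text
{'t': 6.2, 'eef_pos': [0.5473, 0.2371, 0.402], 'wrist_force': [0.5612, 0.5943, 0.5297]}
before small 60 [0.5521 0.2379 0.1055] [0.1078 0.1101]
before med 157 [0.5084 0.017  0.1135] [0.1262 0.1299]
before large 245 [0.5289 0.1269 0.1415] [0.1557 0.1585]
now small 52 [0.5507 0.239  0.0962] [0.0967 0.0979]
now med 154 [0.5085 0.0172 0.1129] [0.1268 0.1292]
now large 247 [0.5286 0.1265 0.1411] [0.1562 0.1579]
```

The small cap dropped about 11 mm, so it is home, and nothing else moved. Next is the medium bottle.

Emit:
{"api": "play_rows", "payload": {"linear": [[-0.06, -0.25, 0], [-0.12, -0.55, 0], [-0.12, -0.55, 0], [-0.12, -0.55, 0], [-0.12, -0.55, 0], [-0.12, -0.55, 0], [-0.12, -0.55, 0], [-0.12, -0.55, 0], [-0.07, -0.3, 0], [0, 0, 0]], "spin": [0, 0, 0, 0, 0, 0, 0, 0, 0, 0], "hand": [0, 0, 0, 0, 0, 0, 0, 0, 0, 0]}}

```text
t: 7.35
eef_pos: [0.501, 0.0144, 0.4028]
orientation: [0.0, 0.211, 0.977, -0.0]
wrist_force: [-1.3, 0.1, -0.5]
grip_width: 0.0007
finger_force: 0.0
```

Emit:
{"api": "play_rows", "payload": {"linear": [[0, 0, 0.2], [0, 0, 0.3], [0, 0, 0.3], [0, 0, 0.25], [0, 0, 0.15], [0, 0, 0.05], [0, 0, 0], [0, 0, 0], [0, 0, 0], [0, 0, 0]], "spin": [0, 0, 0, 0, 0, 0, 0, 0, 0, 0], "hand": [0, 0, 0, 0, 0, 0, 0, 0, 0, 0]}}

```text
t: 8.35
eef_pos: [0.5016, 0.0167, 0.3406]
orientation: [0.0, 0.21, 0.978, 0.0]
wrist_force: [0.2, -0.2, -0.9]
grip_width: 0.0004
finger_force: 0.0
```

.3406 → .313 is 27.6 mm, or 0.55 units.

Emit:
{"api": "play_rows", "payload": {"linear": [[0, 0, 0.1], [0, 0, 0.1], [0, 0, 0.08], [0, 0, 0.07], [0, 0, 0.06], [0, 0, 0.05], [0, 0, 0.05], [0, 0, 0.03], [0, 0, 0.02], [0, 0, 0]], "spin": [0, 0, 0, 0, 0, 0, 0, 0, 0, 0], "hand": [0, 0, 0, 0, 0, 0, 0, 0, 0, 0]}}

```text
t: 9.35
eef_pos: [0.5015, 0.0167, 0.312]
orientation: [-0.0, 0.21, 0.978, -0.0]
wrist_force: [-0.9, 0.9, 1.9]
grip_width: 0.0003
finger_force: 1.0
```

Emit:
{"api": "play_rows", "payload": {"linear": [[0, 0, 0.02], [0, 0, 0], [0, 0, 0], [0, 0, 0], [0, 0, 0], [0, 0, 0], [0, 0, 0], [0, 0, 0], [0, 0, 0], [0, 0, 0]], "spin": [0, 0, 0, 0, 0, 0, 0, 0, 0, 0], "hand": [0, 0, 0, 0, 0, 0, 0, 0, 0, 0]}}

```text
t: 10.35
eef_pos: [0.5016, 0.0166, 0.3114]
orientation: [0.0, 0.21, 0.978, 0.0]
wrist_force: [-1.5, 0.3, 10.2]
grip_width: 0.0005
finger_force: 5.1
```

Emit:
{"api": "play_rows", "payload": {"linear": [[0, 0, -0.06], [0, 0, -0.2], [0, 0, -0.4], [0, 0, -0.4], [0, 0, -0.4], [0, 0, -0.3], [0, 0, -0.1], [0, 0, 0], [0, 0, 0], [0, 0, 0]], "spin": [0, 0, 0, 0, 0, 0, 0, 0, 0, 0], "hand": [0, 0, 0, 0, 0, 0, 0, 0, 0, 0]}}

```text
t: 11.35
eef_pos: [0.5013, 0.0167, 0.4034]
orientation: [-0.001, 0.21, 0.978, -0.0]
wrist_force: [0.1, 0.0, 0.1]
grip_width: 0.0007
finger_force: 0.0
```

```bash
python3 chk.py
```

```text
{'t': 11.35, 'eef_pos': [0.5013, 0.0167, 0.4034], 'wrist_force': [0.1405, 0.0366, 0.0904]}
before small 60 [0.5521 0.2379 0.1055] [0.1078 0.1101]
before med 157 [0.5084 0.017  0.1135] [0.1262 0.1299]
before large 245 [0.5289 0.1269 0.1415] [0.1557 0.1585]
now small 53 [0.55   0.2388 0.0966] [0.0965 0.0981]
now med 99 [0.507  0.0178 0.1109] [0.116  0.1176]
now large 239 [0.5287 0.1263 0.1417] [0.1564 0.1581]
```

The medium cap is home too. Now the large one.

Emit:
{"api": "play_rows", "payload": {"linear": [[0.06, 0.2, 0], [0.1, 0.4, 0], [0.1, 0.4, 0], [0.1, 0.4, 0], [0.1, 0.4, 0], [0.06, 0.26, 0], [0.02, 0.1, 0], [0, 0, 0], [0, 0, 0], [0, 0, 0]], "spin": [0, 0, 0, 0, 0, 0, 0, 0, 0, 0], "hand": [0, 0, 0, 0, 0, 0, 0, 0, 0, 0]}}

```text
t: 12.5
eef_pos: [0.5212, 0.1253, 0.4043]
orientation: [0.0, 0.21, 0.978, -0.0]
wrist_force: [-0.4, -0.3, 0.1]
grip_width: 0.0004
finger_force: 0.0
```

Emit:
{"api": "play_rows", "payload": {"linear": [[0, 0, 0.1], [0, 0, 0.2], [0, 0, 0.2], [0, 0, 0.15], [0, 0, 0.05], [0, 0, 0], [0, 0, 0], [0, 0, 0], [0, 0, 0], [0, 0, 0]], "spin": [0, 0, 0, 0, 0, 0, 0, 0, 0, 0], "hand": [0, 0, 0, 0, 0, 0, 0, 0, 0, 0]}}

```text
t: 13.5
eef_pos: [0.5212, 0.1263, 0.3694]
orientation: [0.0, 0.21, 0.978, 0.0]
wrist_force: [-0.4, 0.6, -1.3]
grip_width: 0.0005
finger_force: 0.0
```

.3694 → .3415 is 28 mm, or 0.56 units.

Emit:
{"api": "play_rows", "payload": {"linear": [[0, 0, 0.1], [0, 0, 0.1], [0, 0, 0.08], [0, 0, 0.07], [0, 0, 0.06], [0, 0, 0.05], [0, 0, 0.05], [0, 0, 0.03], [0, 0, 0.01], [0, 0, 0]], "spin": [0, 0, 0, 0, 0, 0, 0, 0, 0, 0], "hand": [0, 0, 0, 0, 0, 0, 0, 0, 0, 0]}}

```text
t: 14.5
eef_pos: [0.5211, 0.1262, 0.3416]
orientation: [-0.0, 0.21, 0.978, -0.0]
wrist_force: [-1.6, -0.4, 2.9]
grip_width: 0.0004
finger_force: 1.5
```

Emit:
{"api": "play_rows", "payload": {"linear": [[0, 0, 0], [0, 0, 0], [0, 0, -0.06], [0, 0, -0.2], [0, 0, -0.4], [0, 0, -0.4], [0, 0, -0.4], [0, 0, -0.2], [0, 0, 0], [0, 0, 0]], "spin": [0, 0, 0, 0, 0, 0, 0, 0, 0, 0], "hand": [0, 0, 0, 0, 0, 0, 0, 0, 0, 0]}}

```text
t: 15.5
eef_pos: [0.521, 0.1262, 0.4243]
orientation: [-0.0, 0.21, 0.978, -0.0]
wrist_force: [-0.1, -0.4, -0.4]
grip_width: 0.0006
finger_force: 0.0
```

```bash
python3 chk.py; python3 w.py w2
```

```text
{'t': 15.5, 'eef_pos': [0.521, 0.1262, 0.4243], 'wrist_force': [-0.0937, -0.4071, -0.4295]}
before small 60 [0.5521 0.2379 0.1055] [0.1078 0.1101]
before med 157 [0.5084 0.017  0.1135] [0.1262 0.1299]
before large 245 [0.5289 0.1269 0.1415] [0.1557 0.1585]
now small 48 [0.5504 0.2384 0.0963] [0.0964 0.0979]
now med 103 [0.5071 0.0182 0.1115] [0.1158 0.1173]
now large 166 [0.5265 0.1276 0.1411] [0.1445 0.1458]
{'K': [[309.707, 0.0, 317.418], [0.0, 309.707, 204.574], [0.0, 0.0, 1.0]], 'hand_eye': [[0.001, 0.961, 0.278, 0.081], [1.0, -0.001, 0.0, 0.0], [0.0, 0.278, -0.961, 0.019], [0.0, 0.0, 0.0, 1.0]]}
{'t': 15.65, 'eef_pos': [0.521, 0.1262, 0.4238], 'orientation': [-0.0006, 0.2099, 0.9777, -0.0005], 'wrist_force': [0.1271, 0.1321, -0.4954], 'grip_width': 0.0003}
s [0.412 2.25  6.304]
m [-0.549 -2.153  5.908]
l [-6.000e-03  3.000e-03  5.346e+00]
```

View pics/w2.png

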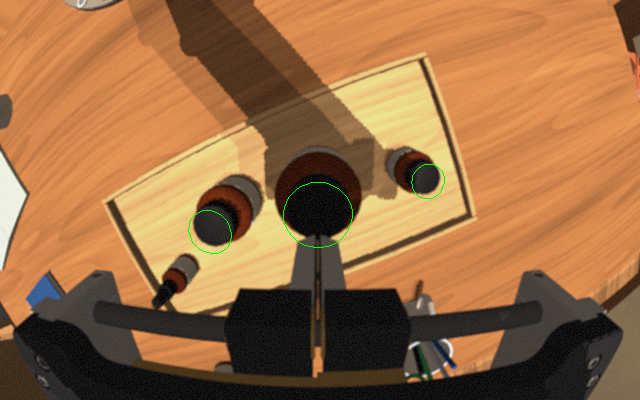

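All three caps, at (213,225), (318,210) and (424,178), are about 11–12 mm lower. The bottles stand in place, the dropper at (175,280) is undisturbed, and the arm is clear.

```bash
python3 -c "from bench import finish_job; print(finish_job())"
```

```text
the job is handed in; nothing more can be done
None
```

I pressed all three caps home in the order small, medium, large, each about 11–12 mm down by the depth camera; the bottles stayed standing in place, and the job is handed in (about 16 s used).

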